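# Hang up the dip basket and hold the cleaner's lid at the drain mark

### The arm

A 7-joint arm with a two-finger parallel gripper is mounted at the origin on the work surface. World frame = base frame: x ahead of the robot, y to its left, z up, the work surface at z = 0. Lengths are in m, angles in rad, forces in N, time in s.
With the tool pointing down it reaches from about 0.4 to 0.85 m from the base axis. Payload 4.5 kg.
Tool frame: the origin (TCP) lies midway between the tips of the shut fingers; the grasp point (between the pads) lies r.grip_point_offset behind it (r.grip_point_offset is the distance from the TCP to the grasp point, in m); z points along the fingers, y is the line along which they close (so a half turn about z gives the same grasp; the last joint's range is limited). The gripper opens to 88 mm and grips with 3 to 60 N. Pads are 18 mm wide; open, the fingers measure 123 mm over their backs; the gripper's body (75 mm by 187 mm) begins 45 mm behind the grasp point.
Start: joints at [-1.104, 0.689, -0.195, 1.565, 0.157, 0.902, -0.215], TCP at [0.262, 0.567, 0.239] pointing down, gripper open.
Joint ranges: [-3.01, 3.01], [-0.46, 2.08], [-1.47, 1.51], [0.13, 2.56], [-1, 4.14], [0.04, 2.09], [-2.66, 2.66]. Speed limits (rad/s): [2.57, 2.57, 3.14, 3.14, 3.14, 3.14, 3.14].

### API

Orientations are given as a unit quaternion [x, y, z, w].
In Python, from plant import r gives the robot as it stands.
- The arm moves only by the shell command python3 -m jog 'ROWS' [FORCE]. ROWS is JSON, a list of rows, each an object of numbers: "wx", "wy", "wz": the turn, a rotation vector about the world's x, y, z as a fraction of full scale; "dx", "dy", "dz": the shift along the world's x, y, z as a fraction of full scale; "hand": the closure, from 0 (fully open) to 1 (shut). In form: [{"wx": .., "wy": .., "wz": .., "dx": .., "dy": .., "dz": .., "hand": ..}, ...]. A call has 1 to 5 rows; each row shifts and turns the commanded pose from where the row before left it; what a row does not reach is not made up. Full scale, the value 1, is 0.25 m for a shift and 2 rad for a turn. A row lasts 1/12 s, in which the tool goes at most 41.7 mm and 7.16 degrees, less where a joint would pass 70% of its speed; a pose out of reach is approached as far as the arm can. A call with a number of a shift or a turn outside -1 to 1 is refused whole. A call with a gripper value outside its range is refused whole. The fingers move at their own pace and stop on an object; FORCE is the grip in N (left out, the last holds). Time passes only in rows, so rows that do not move let the fingers close. It gives the time, the measured TCP pose, the force, the opening and the grip force at its end, in the units of the state.
- r.get_state(): the state, without advancing time (a new reading comes with each control period).
- r.snapshot(name): name is "side" or "top"; returns the picture (400x640x3 uint8, red, green, blue); there is no depth.
- r.camera_info(name): a dict with "mtx" (3x3 intrinsics, pixels), "R" (3x3) and "t" (3): a world point X has camera coordinates R X + t. Camera axes: x right, y down, z forward; pixel columns grow to the right and rows downward; lengths in m; the calibration is good to about 2 mm. A picture is of the moment at which its call begins. camera_info takes no time and is no camera call.
- r.finish_job(): hands the job in; it is judged then, once.
Trained networks look in the newest picture that a camera, given by its name, has taken for a name from the list of things; names that differ only in an ending like _2 or _b are one class to them, and where a whole thing is asked for, a point or a joint stands for the part that bears it (a point fixed in the world has none). Each returns a list of dicts, best first, with "p" (0 to 1); they miss things now and then, are a little off and sometimes report something else, mostly with a low value. They report only what shows in the picture. A call takes as long as a camera call. They do not tell look-alikes from the thing itself.
- r.search_frame(camera, query): "bbox" ([left, top, right, bottom] in pixels, round what is visible of it).
- r.masks_of(camera, query): "region" (400x640 bool, what is visible of it) and "bbox" ([left, top, right, bottom] in pixels, round what is visible of it).
The state is a dict: "clock": time; "q": joint angles; "qd": joint speeds; "joint_torque": joint torques, N m; "tool_pos": TCP position; "eef_rot": TCP orientation; "contact_force": force on the tool from outside, world axes, zero at the start; "moment": the same for the moment, N m; "opening": opening from 0.0 (shut) to 1.0 (fully open); "finger_force": force on a finger pad.
Only numpy, scipy, OpenCV 4.12 (cv2) and the standard library are available. Lean on these libraries where they do the work, as an engineer would, in place of code of your own. Each camera call takes 0.05 s, during which the arm holds its last target. There are 200 camera calls.

### The job

The ultrasonic cleaner has finished and the dip basket with the rings was set down on its closed lid: hang the basket by its two hooks over the upper rail of the drip rack without tipping the rings out, and let go of it. Then gently lift the cleaner's sprung lid by its handle until the red pointer stands in the yellow band (35 degrees open), so that the wet lid drains back into the tank, and finish while still holding it there: the lid snaps shut when let go, which must not happen. Leave everything else on the bench where it is.

Things in the scene. Friction and masses are not known exactly. Their poses are not given: they have to be found in the camera images.
- cleaner: bench-top ultrasonic cleaner, fixed: steel box 165 (x) by 265 (y) by 178 mm high with the lid shut, control panel on its front (-x), black carrying grips on its ends (to y = +-147 mm), drain cock on the -y end (to -162 mm). Origin: centre of its underside on the bench; x points from front to rear, z up. The lid is hinged along the rear top edge
- drain_band (a point): middle of the yellow band on the steel quadrant at the +y end of the hinge (its twin is at the -y end): the quadrant is a curved strip of 45 mm radius about the hinge, rising 32 mm above the shut lid, 139 mm from the cleaner's middle. The band spans 30 to 40 degrees of opening; a red pointer on the lid's end runs along it. Fixed to the cleaner
- lid_handle (a point): middle of the lid's black handle bar: a round bar 12 mm thick along the cleaner's y, 104 mm long between its posts, centre 34 mm above the lid's top face (212 mm above the bench when shut), 62 mm in front of the lid's centre. Moves with the lid. The bar may turn between the fingers, so the gripper can stay upright
- lid_hinge (a point): a fixed point on the lid's hinge axis, middle of its length: 82.5 mm behind the cleaner's centre, 170 mm above the bench; the axis runs along the cleaner's y. The shut handle bar's centre lies 144.5 mm in front of this point and 42 mm above it
- lid (a joint): lid angle in rad: 0 shut, growing as the front of the lid swings up and back; 1.4 is the end stop. A spring and the lid's weight pull it shut: about 6 N upward at the handle starts it, about 10 to 12 N holds it at 0.61 rad (35 degrees). The yellow band runs from 0.524 to 0.698
- basket: stainless wire dip basket, loose, about 0.25 kg, three rings in it; starts standing on the shut lid behind the handle, hooks towards the rear. Tray part 70 (x) by 110 (y) by 35 mm high; a rigid wire bail over its middle with a blue grip on top; two wire hooks on its rear (+x) side. Origin: centre of its underside; x points to the hook side, z up
- basket_grip (a point): centre of the basket's blue grip: a round sleeve 14 mm thick, 64 mm long along the basket's y, centred 115 mm above the basket's underside and right above its middle. Moves with the basket
- basket_hook (a point): midway between the two hooks, under their crowns, where the rail's top is to sit: 49 mm to +x of the basket's middle, 81.5 mm above its underside. Hooks at y = +-38 mm, of 5 mm wire, crown top 86.5 mm up; mouth open downward, 19 mm wide (x = 39 to 58 mm), its flared rear tip ends 52 mm above the underside. Moves with the basket
- rack: drip rack, fixed: green tray 150 (x) by 300 (y) by 18 mm high with two steel posts (y = +-125 mm, tops at 125 mm) and two horizontal steel bars along y near its rear. Origin: centre of the tray's underside on the bench; the basket hangs over the tray, on the -x side of the bars, its hooks pointing to +x
- rail_mid (a point): middle of the rack's upper rail: centre line of a bar 8 mm in diameter along the rack's y, 250 mm long between the posts, 112 mm above the bench, 45 mm behind the tray's centre. A second 8 mm bar lies 62 mm lower, 4 mm nearer to the front: the hung basket leans back on it a little. Axes as the rack's
- bur_dome: bystander: clear dome 54 mm wide on a wooden foot 60 mm wide, 96 mm tall, with burs; origin at its underside
- wheel_pot: bystander: aluminium pot 60 mm wide, 65 mm tall, full of small polishing wheels on shanks; origin at its underside
- rinse_bottle: bystander: white bottle 64 mm wide, 170 mm tall, red cap; origin at its underside
- punch_block: bystander: dark steel block 45 by 45 by 30 mm with short punches (to 60 mm high), between cleaner and rack; origin at its underside
- file: bystander: flat file 205 mm long with a wooden handle 18 mm thick, lying along its x; origin near the middle of its underside
- gold_ring: bystander: gold ring 23 mm wide, 6 mm high, lying flat; origin at its underside
- sweeps_dish: bystander: square white dish 75 by 75 by 24 mm; origin at its underside
Mind the look-alikes: they are no part of the job. Leave any purple or turquoise look-alike of the basket alone.

How it is judged:
On the way, in this order (a step that is already met when the one before it is completed fails the run):
1. the basket hangs still by its hooks on the upper rail of the drip rack, let go (x of basket_hook in the frame of rail_mid between -0.016 and 0.016 m and y of basket_hook in the frame of rail_mid between -0.08 and 0.08 m and z of basket_hook in the frame of rail_mid between -0.004 and 0.011 m and angle between basket's own z axis and vertical below 0.45 rad and contact force between basket and rack above 0.8 N and contact force between basket and the fingers below 0.05 N and contact force between basket and cleaner below 0.05 N and linear speed of basket below 0.04 m/s), for 0.3 s.
2. the robot holds the lid with its pointer in the yellow band (value of joint lid between 0.524 and 0.698 rad and velocity of joint lid between -0.1 and 0.1 rad/s and contact force between cleaner and the fingers above 2 N), for 0.5 s.
At the end, for the whole second after the job is handed in: The gripper holds the lid still, 30 to 40 degrees open (0.524 to 0.698 rad), pressing with over 2 N; the basket hangs released and still on the upper rail, hooks seated, within 80 mm of its middle, leaning under 26 degrees, clear of the cleaner; bystanders within 30 mm of their starts (all of step 1 and all of step 2 and distance of each of bur_dome, wheel_pot, rinse_bottle, punch_block, file, gold_ring, sweeps_dish from where it was at the start of the episode below 0.03 m); the arm keeps its last pose, push and grip.
It fails at once if the basket tipped over 40 degrees: the rings would fall out (angle between basket's own z axis and vertical above 0.7 rad).
It fails at once if the lid raised with the basket still on it (value of joint lid above 0.1 rad and contact force between basket and cleaner above 0.1 N).
It fails at once if the lid thrown up or snapping shut (over 3 rad/s) (velocity of joint lid above 3 rad/s or velocity of joint lid below -3 rad/s).
It fails at once if something else on the bench knocked out of place (over 30 mm) (distance of any of bur_dome, wheel_pot, rinse_bottle, punch_block, file, gold_ring, sweeps_dish from where it was at the start of the episode above 0.03 m).
It also fails if it takes over 54 s, if anything falls off the work surface, if the arm or the gripper's body presses on something with over 40 N, if the wrist force passes 120 N, or if a joint passes its speed limit or range.

## Working session

There is one attempt and no reset: what is moved stays moved. The work goes in short steps, Python scripts to look and compute and a shell command to move; the robot and the scene stay as the last step left them, time stands still between calls to the robot, and variables do not carry over. Pictures are saved under pics/ and viewed, at most 10 in all, crops included, and the job is handed in when it is done.

```bash
mkdir -p pics; ls; cat > h.py <<'E'
import numpy as np,cv2,json
from plant import r
def cam(n):
    c=r.camera_info(n);return np.array(c["mtx"]),np.array(c["R"]),np.array(c["t"])
def proj(n,X):
    K,R,t=cam(n);p=(R@np.atleast_2d(X).T).T+t;p=p@K.T;return p[:,:2]/p[:,2:]
def ray(n,uv):
    K,R,t=cam(n);d=R.T@np.linalg.solve(K,[uv[0],uv[1],1]);return -R.T@t,d/np.linalg.norm(d)
def atz(n,uv,z):
    o,d=ray(n,uv);return o+d*(z-o[2])/d[2]
def tri(uvs):
    A=0;b=0
    for n,uv in uvs:
        o,d=ray(n,uv);P=np.eye(3)-np.outer(d,d);A=A+P;b=b+P@o
    X=np.linalg.solve(A,b);return X,[np.round(proj(n,X)[0]-uv,1) for n,uv in uvs]
def save(n,f):
    im=r.snapshot(n);cv2.imwrite('pics/'+f,im[:,:,::-1]);return im
E
python3 - <<'E'
from h import *
for n in("top","side"):
    save(n,n+'0.png')
    K,R,t=cam(n);print(n,np.round(-R.T@t,3),np.round(R[2],2),K[0,0])
    for q in["cleaner","lid_handle","basket","basket_grip","rack","rail_mid","drain_band","basket_hook"]:
        print(n,q,[(np.round(d['bbox']).tolist(),round(d['p'],2)) for d in r.search_frame(n,q)[:4]])
s=r.get_state();print(s['clock'],s['tool_pos'],s['eef_rot'],s['opening'],s['contact_force'],r.grip_point_offset)
E
```

```text
pics
top [0.455 0.122 1.206] [ 0.11 -0.01 -0.99] 375.0683369197862
top cleaner [([211.0, 177.0, 323.0, 252.0], 0.6)]
top lid_handle [([218.0, 177.0, 323.0, 250.0], 0.88), ([215.0, 174.0, 326.0, 248.0], 0.38)]
top basket [([149.0, 213.0, 201.0, 256.0], 0.76), ([238.0, 187.0, 284.0, 216.0], 0.73), ([199.0, 266.0, 239.0, 308.0], 0.62), ([218.0, 175.0, 327.0, 251.0], 0.52)]
top basket_grip [([238.0, 177.0, 288.0, 217.0], 0.94), ([193.0, 267.0, 240.0, 302.0], 0.94), ([152.0, 221.0, 200.0, 259.0], 0.55)]
top rack [([376.0, 190.0, 484.0, 243.0], 0.78)]
top rail_mid [([379.0, 189.0, 483.0, 241.0], 0.75)]
top drain_band [([238.0, 187.0, 283.0, 214.0], 0.73), ([212.0, 174.0, 323.0, 250.0], 0.55)]
top basket_hook [([154.0, 221.0, 200.0, 255.0], 0.69), ([240.0, 188.0, 288.0, 215.0], 0.68), ([190.0, 264.0, 240.0, 305.0], 0.62)]
side [ 0.141 -0.538  0.922] [ 0.4   0.61 -0.68] 426.48332751825626
side cleaner [([231.0, 140.0, 348.0, 269.0], 0.61)]
side lid_handle [([232.0, 152.0, 338.0, 229.0], 0.68)]
side basket [([267.0, 134.0, 309.0, 190.0], 0.71), ([199.0, 153.0, 238.0, 197.0], 0.64), ([172.0, 189.0, 215.0, 234.0], 0.55)]
side basket_grip [([199.0, 153.0, 237.0, 197.0], 0.88), ([172.0, 193.0, 216.0, 233.0], 0.85), ([270.0, 135.0, 309.0, 190.0], 0.78)]
side rack [([344.0, 272.0, 483.0, 400.0], 0.76)]
side rail_mid [([342.0, 272.0, 482.0, 400.0], 0.81), ([268.0, 135.0, 317.0, 188.0], 0.26)]
side drain_band [([229.0, 144.0, 343.0, 266.0], 0.78)]
side basket_hook [([265.0, 135.0, 314.0, 189.0], 0.85), ([174.0, 194.0, 216.0, 235.0], 0.69), ([198.0, 154.0, 230.0, 196.0], 0.66)]
0.9 [0.26211865 0.56739371 0.23873606] [2.14686686e-01 9.76682971e-01 2.40814060e-05 4.18600910e-06] 1.000311294453779 [ 0.14116003  0.07305271 -0.24606584] 0.0187
```

```bash
python3 - <<'E'
import cv2
t=cv2.imread('pics/top0.png')[150:320,130:500];s=cv2.imread('pics/side0.png')[120:400,160:500]
cv2.imwrite('pics/t1.png',cv2.resize(t,None,fx=2.16,fy=2.16,interpolation=cv2.INTER_CUBIC));cv2.imwrite('pics/s1.png',cv2.resize(s,None,fx=2.14,fy=2.14,interpolation=cv2.INTER_CUBIC))
E
```

```text
(no output)
```

View pics/t1.png

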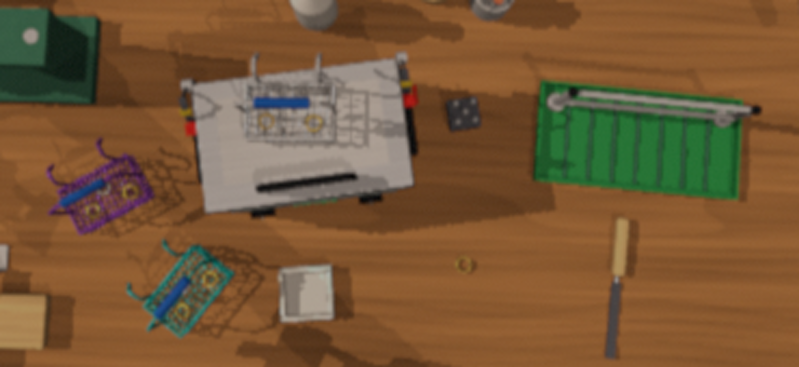

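View pics/s1.png

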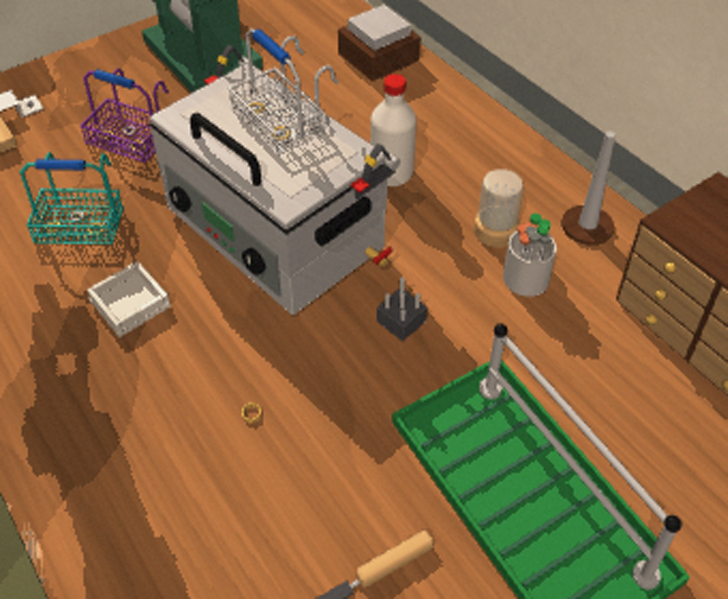

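The top view shows the real basket, with its blue grip at about (260,198), on the lid; the dark handle is at about (272,234). The rack is on the right, with rail post caps at about (395,192) and (480,201). In the side view the grip is at about (286,140), and the black caps are at about (394,275) and (474,364). The purple and turquoise look-alikes stand to the left.

```bash
cat > m.py <<'E'
from h import *
def blob(im,box,f):
    x0,y0,x1,y1=box;c=im[y0:y1,x0:x1].astype(int);m=f(c).astype(np.uint8)
    n,l,s,_=cv2.connectedComponentsWithStats(m);k=1+np.argmax(s[1:,4]);v,u=np.nonzero(l==k);u=u+x0;v=v+y0
    P=np.c_[u,v].astype(float);c=P.mean(0);w=np.linalg.svd(P-c,full_matrices=False)[2][0];pr=(P-c)@w
    return c,c+w*pr.min(),c+w*pr.max(),len(P)
blue=lambda c:(c[...,2]>c[...,0]+40)&(c[...,2]>c[...,1]+25)
dark=lambda c:c.max(-1)<60
E
python3 - <<'E'
from m import *
T=cv2.imread('pics/top0.png')[:,:,::-1];S=cv2.imread('pics/side0.png')[:,:,::-1]
for nm,f,bt,bs in[("grip",blue,(240,190,285,206),(268,130,300,155)),("handle",dark,(245,225,300,240),(245,168,285,208)),
  ("cap1",dark,(388,186,402,198),(388,268,400,280)),("cap2",dark,(474,194,488,206),(468,357,482,371))]:
    a=blob(T,bt,f);b=blob(S,bs,f);print(nm,[np.round(x,1) for x in a],[np.round(x,1) for x in b])
    print('  c',*[np.round(x,4) for x in tri([("top",a[0]),("side",b[0])])])
    if nm in("grip","handle"):
        A=sorted(a[1:3],key=lambda p:p[0]);B=sorted(b[1:3],key=lambda p:p[0])
        for i in(0,1):print('  e',*[np.round(x,4) for x in tri([("top",A[i]),("side",B[i])])])
E
```

```text
grip [array([259.7, 197.1]), array([247., 197.]), array([272. , 197.2]), np.int64(120)] [array([285.9, 141. ]), array([278.4, 134.5]), array([293.4, 147.4]), np.int64(99)]
  c [0.5695 0.2352 0.2918] [[ 0.3 -0.6]
 [-0.6  0.1]]
  e [0.5676 0.2661 0.2949] [[ 0.1 -0.2]
 [-0.2  0. ]]
  e [0.5712 0.2048 0.2891] [[ 0.5 -0.9]
 [-1.   0.1]]
handle [array([271. , 234.1]), array([294., 231.]), array([249. , 237.1]), np.int64(124)] [array([265.3, 186.9]), array([249.3, 173.9]), array([283.6, 201.8]), np.int64(213)]
  c [0.4839 0.2118 0.1979] [[ 0.6 -1.2]
 [-1.4  0.1]]
  e [0.4724 0.2696 0.208 ] [[ 0.2 -0.5]
 [-0.5  0. ]]
  e [0.4965 0.1495 0.1863] [[ 1.1 -2. ]
 [-2.5  0.3]]
cap1 [array([394.9, 191.9]), array([393.4, 193.4]), array([396.4, 190.4]), np.int64(17)] [array([393.6, 274.3]), array([391.1, 272.9]), array([396.2, 275.7]), np.int64(29)]
  c [ 0.6178 -0.1402  0.1126] [[ 0.2 -0.4]
 [-0.5  0.1]]
cap2 [array([479.5, 200.5]), array([478. , 200.5]), array([481. , 200.5]), np.int64(12)] [array([473.9, 364.4]), array([472.8, 360.8]), array([475., 368.]), np.int64(46)]
  c [ 0.599  -0.3904  0.1135] [[ 0.3 -0.4]
 [-0.7  0.1]]
```

```bash
python3 - <<'E'
from m import *
for nm,a,b,z in[("grip",(247,197),(272,197.2),.2925),("handle",(249,237.1),(294,231),.212),("rail",(394.9,191.9),(479.5,200.5),.118),("basket",(240,188),(240,188),.2)]:
    A,B=atz("top",a,z),atz("top",b,z);d=A-B;print(nm,A,B,(A+B)/2,'yaw',np.arctan2(-d[0],d[1]))
E
python3 -m jog '[{"dz":0.13,"wz":-0.055},{"dz":0.13,"wz":-0.055},{"dz":0.13,"wz":-0.055,"dy":-0.1},{"dz":0.1,"dy":-0.14,"wz":-0.055},{"dy":-0.14,"wz":-0.055}]' 20
```

```text
grip [0.56740075 0.26676697 0.2925    ] [0.568585   0.20560132 0.2925    ] [0.56799288 0.23618414 0.2925    ] yaw 0.019359014803479915
handle [0.47106399 0.26956011 0.212     ] [0.49021242 0.15158477 0.212     ] [0.4806382  0.21057244 0.212     ] yaw 0.16090555023211728
rail [ 0.61586803 -0.13819713  0.118     ] [ 0.59723909 -0.38732434  0.118     ] [ 0.60655356 -0.26276073  0.118     ] yaw -0.07463789588315854
basket [0.60278818 0.30138703 0.2       ] [0.60278818 0.30138703 0.2       ] [0.60278818 0.30138703 0.2       ] yaw -0.0invalid input
```

```bash
python3 -m jog '[{"wx":0,"wy":0,"wz":-0.055,"dx":0,"dy":0,"dz":0.13,"hand":0.4},{"wx":0,"wy":0,"wz":-0.055,"dx":0,"dy":0,"dz":0.13,"hand":0.4},{"wx":0,"wy":0,"wz":-0.055,"dx":0,"dy":-0.1,"dz":0.13,"hand":0.4},{"wx":0,"wy":0,"wz":-0.055,"dx":0,"dy":-0.14,"dz":0.1,"hand":0.4},{"wx":0,"wy":0,"wz":-0.055,"dx":0,"dy":-0.14,"dz":0,"hand":0.4}]' 20
```

```text
clock: 1.32
tool_pos: [0.2629, 0.4758, 0.3653]
eef_rot: [0.474, 0.881, 0.005, -0.001]
contact_force: [0.5, 1.3, 0.2]
opening: 0.644
finger_force: 0.0
```

```bash
python3 -m jog '[{"wx":0,"wy":0,"wz":-0.05,"dx":0.05,"dy":-0.14,"dz":0,"hand":0.4},{"wx":0,"wy":0,"wz":-0.05,"dx":0.05,"dy":-0.14,"dz":0,"hand":0.4},{"wx":0,"wy":0,"wz":-0.05,"dx":0.08,"dy":-0.13,"dz":0,"hand":0.4},{"wx":0,"wy":0,"wz":-0.05,"dx":0.08,"dy":-0.13,"dz":0,"hand":0.4},{"wx":0,"wy":0,"wz":-0.05,"dx":0.1,"dy":-0.13,"dz":0,"hand":0.4}]' 20
python3 -m jog '[{"wx":0,"wy":0,"wz":-0.03,"dx":0.12,"dy":-0.1,"dz":0,"hand":0.4},{"wx":0,"wy":0,"wz":0,"dx":0.13,"dy":-0.1,"dz":0,"hand":0.4},{"wx":0,"wy":0,"wz":0,"dx":0.13,"dy":-0.05,"dz":0,"hand":0.4},{"wx":0,"wy":0,"wz":0,"dx":0.13,"dy":0,"dz":0,"hand":0.4},{"wx":0,"wy":0,"wz":0,"dx":0.12,"dy":0,"dz":0,"hand":0.4}]'
```

```text
clock: 1.73
tool_pos: [0.3518, 0.3046, 0.3609]
eef_rot: [0.676, 0.737, 0.0, -0.0]
contact_force: [1.9, 0.9, 0.2]
opening: 0.602
finger_force: 0.0
clock: 2.15
tool_pos: [0.5116, 0.2418, 0.3609]
eef_rot: [0.698, 0.716, 0.0, 0.0]
contact_force: [0.2, 0.7, -0.3]
opening: 0.6
finger_force: 0.0
```

```bash
python3 -m jog '[{"wx":0,"wy":0,"wz":0,"dx":0.08,"dy":0,"dz":0,"hand":0.4},{"wx":0,"wy":0,"wz":0,"dx":0.08,"dy":-0.02,"dz":0,"hand":0.4},{"wx":0,"wy":0,"wz":0,"dx":0,"dy":0,"dz":0,"hand":0.4},{"wx":0,"wy":0,"wz":0,"dx":0,"dy":0,"dz":0,"hand":0.4}]'
```

```text
clock: 2.48
tool_pos: [0.5499, 0.2379, 0.36]
eef_rot: [0.698, 0.716, -0.0, -0.0]
contact_force: [-0.6, -0.4, 0.6]
opening: 0.596
finger_force: 0.0
```

```bash
python3 -m jog '[{"wx":0,"wy":0,"wz":0,"dx":0.076,"dy":-0.008,"dz":0,"hand":0.4},{"wx":0,"wy":0,"wz":0,"dx":0,"dy":0,"dz":-0.1,"hand":0.4},{"wx":0,"wy":0,"wz":0,"dx":0,"dy":0,"dz":-0.1,"hand":0.4},{"wx":0,"wy":0,"wz":0,"dx":0,"dy":0,"dz":0,"hand":0.4}]'
python3 - <<'E'
from m import *
t=save('top','t2.png')[150:270,190:350];s=save('side','s2.png')[80:240,210:380]
a=cv2.resize(t,(400,300),interpolation=2);b=cv2.resize(s,(400,376),interpolation=2)
c=np.zeros((376,800,3),np.uint8);c[:300,:400]=a;c[:,400:]=b;cv2.imwrite('pics/c2.png',c[:,:,::-1])
E
```

```text
clock: 2.82
tool_pos: [0.5645, 0.2363, 0.3063]
eef_rot: [0.697, 0.717, -0.004, -0.002]
contact_force: [-1.6, 0.1, -0.6]
opening: 0.598
finger_force: 0.0
```

View pics/c2.png

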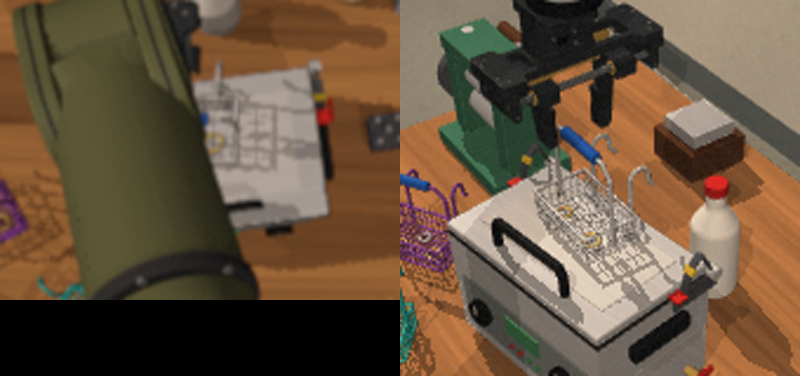

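The side view shows the fingers straddling the blue grip at about (580,145) of the crop, clear of the hooks. I'll lower and close.

```bash
python3 -m jog '[{"wx":0,"wy":0,"wz":0,"dx":0.016,"dy":0,"dz":-0.07,"hand":0.4},{"wx":0,"wy":0,"wz":0,"dx":0,"dy":0,"dz":-0.06,"hand":0.4},{"wx":0,"wy":0,"wz":0,"dx":0,"dy":0,"dz":0,"hand":0.4},{"wx":0,"wy":0,"wz":0,"dx":0,"dy":0,"dz":0,"hand":0.4}]'
python3 -m jog '[{"wx":0,"wy":0,"wz":0,"dx":0,"dy":0,"dz":0,"hand":0.8},{"wx":0,"wy":0,"wz":0,"dx":0,"dy":0,"dz":0,"hand":1},{"wx":0,"wy":0,"wz":0,"dx":0,"dy":0,"dz":0,"hand":1},{"wx":0,"wy":0,"wz":0,"dx":0,"dy":0,"dz":0,"hand":1},{"wx":0,"wy":0,"wz":0,"dx":0,"dy":0,"dz":0,"hand":1}]' 25
```

```text
clock: 3.25
tool_pos: [0.5725, 0.237, 0.2793]
eef_rot: [0.697, 0.717, 0.001, 0.0]
contact_force: [0.1, -0.5, 0.2]
opening: 0.596
finger_force: 0.0
clock: 3.67
tool_pos: [0.5727, 0.2366, 0.2784]
eef_rot: [0.697, 0.717, 0.0, 0.0]
contact_force: [-0.2, 0.2, 0.1]
opening: 0.244
finger_force: 0.0
```

```bash
python3 -m jog '[{"wx":0,"wy":0,"wz":0,"dx":-0.012,"dy":0,"dz":-0.02,"hand":1},{"wx":0,"wy":0,"wz":0,"dx":0,"dy":0,"dz":0,"hand":1},{"wx":0,"wy":0,"wz":0,"dx":0,"dy":0,"dz":0,"hand":1},{"wx":0,"wy":0,"wz":0,"dx":0,"dy":0,"dz":0,"hand":1}]'
```

```text
clock: 4.0
tool_pos: [0.5692, 0.2365, 0.2726]
eef_rot: [0.697, 0.717, -0.0, -0.0]
contact_force: [0.1, 0.0, -0.5]
opening: 0.139
finger_force: 24.7
```

```bash
python3 -m jog '[{"wx":0,"wy":0,"wz":0,"dx":0,"dy":0,"dz":0.03,"hand":1},{"wx":0,"wy":0,"wz":0,"dx":0,"dy":0,"dz":0.06,"hand":1},{"wx":0,"wy":0,"wz":0,"dx":0,"dy":0,"dz":0.07,"hand":1},{"wx":0,"wy":0,"wz":0,"dx":0,"dy":0,"dz":0.07,"hand":1},{"wx":0,"wy":0,"wz":0,"dx":0,"dy":0,"dz":0.06,"hand":1}]' 30
python3 -m jog '[{"wx":0,"wy":0,"wz":0,"dx":0,"dy":0,"dz":0.04,"hand":1},{"wx":0,"wy":0,"wz":0,"dx":0,"dy":0,"dz":0.02,"hand":1},{"wx":0,"wy":0,"wz":0,"dx":0,"dy":0,"dz":0,"hand":1},{"wx":0,"wy":0,"wz":0,"dx":0,"dy":0,"dz":0,"hand":1}]'
python3 - <<'E'
from m import *
t=save('top','t3.png')[150:270,190:350];s=save('side','s3.png')[80:240,210:380]
a=cv2.resize(t,(400,300),interpolation=2);b=cv2.resize(s,(400,376),interpolation=2)
c=np.zeros((376,800,3),np.uint8);c[:300,:400]=a;c[:,400:]=b;cv2.imwrite('pics/c3.png',c[:,:,::-1])
E
```

```text
clock: 4.42
tool_pos: [0.5696, 0.2364, 0.3468]
eef_rot: [0.697, 0.717, 0.0, 0.0]
contact_force: [-0.2, 0.1, -1.8]
opening: 0.136
finger_force: 29.8
clock: 4.75
tool_pos: [0.5692, 0.2364, 0.3599]
eef_rot: [0.697, 0.717, -0.0, -0.0]
contact_force: [0.6, 0.3, -1.8]
opening: 0.14
finger_force: 29.8
```

View pics/c3.png

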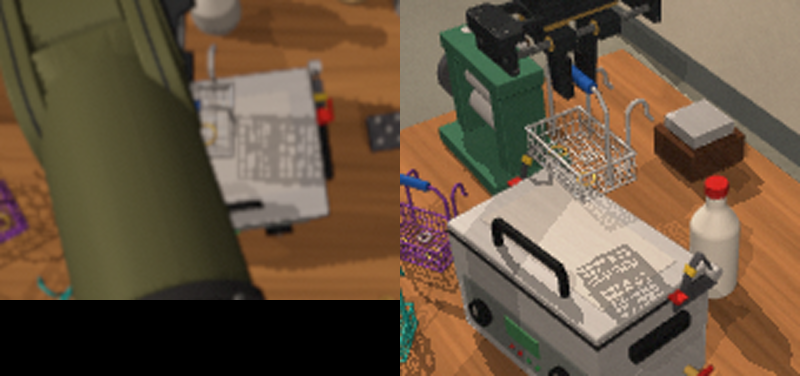

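```bash
python3 -m jog '[{"wx":0,"wy":0,"wz":0,"dx":0,"dy":-0.03,"dz":0,"hand":1},{"wx":0,"wy":0,"wz":0,"dx":0,"dy":-0.06,"dz":0,"hand":1},{"wx":0,"wy":0,"wz":0,"dx":0,"dy":-0.1,"dz":0,"hand":1},{"wx":0,"wy":0,"wz":0,"dx":0,"dy":-0.11,"dz":0,"hand":1},{"wx":0,"wy":0,"wz":0,"dx":0,"dy":-0.11,"dz":0,"hand":1}]'
python3 -m jog '[{"wx":0,"wy":0,"wz":-0.01,"dx":0,"dy":-0.11,"dz":0,"hand":1},{"wx":0,"wy":0,"wz":-0.01,"dx":0,"dy":-0.11,"dz":0,"hand":1},{"wx":0,"wy":0,"wz":-0.01,"dx":0,"dy":-0.11,"dz":0,"hand":1},{"wx":0,"wy":0,"wz":-0.01,"dx":0,"dy":-0.11,"dz":0,"hand":1},{"wx":0,"wy":0,"wz":-0.01,"dx":0,"dy":-0.11,"dz":0,"hand":1}]'
python3 -m jog '[{"wx":0,"wy":0,"wz":0,"dx":0,"dy":-0.11,"dz":0,"hand":1},{"wx":0,"wy":0,"wz":0,"dx":0,"dy":-0.11,"dz":0,"hand":1},{"wx":0,"wy":0,"wz":0,"dx":0,"dy":-0.11,"dz":0,"hand":1},{"wx":0,"wy":0,"wz":0,"dx":0,"dy":-0.11,"dz":0,"hand":1},{"wx":0,"wy":0,"wz":0,"dx":0,"dy":-0.11,"dz":0,"hand":1}]'
python3 -m jog '[{"wx":0,"wy":0,"wz":0,"dx":0,"dy":-0.11,"dz":0,"hand":1},{"wx":0,"wy":0,"wz":0,"dx":0,"dy":-0.08,"dz":0,"hand":1},{"wx":0,"wy":0,"wz":0,"dx":0,"dy":-0.05,"dz":0,"hand":1},{"wx":0,"wy":0,"wz":0,"dx":0,"dy":0,"dz":0,"hand":1},{"wx":0,"wy":0,"wz":0,"dx":0,"dy":0,"dz":0,"hand":1}]'
```

```text
clock: 5.27
tool_pos: [0.5692, 0.1311, 0.3601]
eef_rot: [0.697, 0.717, -0.001, 0.0]
contact_force: [0.9, -0.8, -1.8]
opening: 0.14
finger_force: 29.8
clock: 5.68
tool_pos: [0.5687, -0.0068, 0.3603]
eef_rot: [0.733, 0.68, -0.001, 0.0]
contact_force: [0.2, 0.6, -2.8]
opening: 0.136
finger_force: 29.8
clock: 6.1
tool_pos: [0.5683, -0.1441, 0.3603]
eef_rot: [0.733, 0.681, -0.001, -0.0]
contact_force: [0.7, -0.3, -2.5]
opening: 0.136
finger_force: 29.8
clock: 6.52
tool_pos: [0.5691, -0.2012, 0.3602]
eef_rot: [0.733, 0.681, 0.0, -0.001]
contact_force: [-0.0, 0.9, -1.6]
opening: 0.137
finger_force: 29.8
```

```bash
python3 -m jog '[{"wx":0,"wy":0,"wz":0,"dx":-0.042,"dy":-0.08,"dz":0,"hand":1},{"wx":0,"wy":0,"wz":0,"dx":0,"dy":-0.08,"dz":-0.05,"hand":1},{"wx":0,"wy":0,"wz":0,"dx":0,"dy":-0.075,"dz":-0.1,"hand":1},{"wx":0,"wy":0,"wz":0,"dx":0,"dy":0,"dz":-0.12,"hand":1},{"wx":0,"wy":0,"wz":0,"dx":0,"dy":0,"dz":-0.12,"hand":1}]'
python3 -m jog '[{"wx":0,"wy":0,"wz":0,"dx":0,"dy":0,"dz":-0.1,"hand":1},{"wx":0,"wy":0,"wz":0,"dx":0,"dy":0,"dz":-0.07,"hand":1},{"wx":0,"wy":0,"wz":0,"dx":0,"dy":0,"dz":0,"hand":1},{"wx":0,"wy":0,"wz":0,"dx":0,"dy":0,"dz":0,"hand":1}]'
python3 - <<'E'
from m import *
t=save('top','t4.png')[160:270,370:500];s=save('side','s4.png')[210:400,330:500]
a=cv2.resize(t,(400,338),interpolation=2);b=cv2.resize(s,(400,447),interpolation=2)
c=np.zeros((447,800,3),np.uint8);c[:338,:400]=a;c[:,400:]=b;cv2.imwrite('pics/c4.png',c[:,:,::-1])
E
```

```text
clock: 6.93
tool_pos: [0.5596, -0.2591, 0.2625]
eef_rot: [0.732, 0.681, 0.001, 0.001]
contact_force: [0.4, 0.6, -1.8]
opening: 0.137
finger_force: 29.8
clock: 7.27
tool_pos: [0.5593, -0.2576, 0.22]
eef_rot: [0.731, 0.682, 0.0, -0.001]
contact_force: [0.4, -0.7, -2.4]
opening: 0.14
finger_force: 29.8
```

View pics/c4.png

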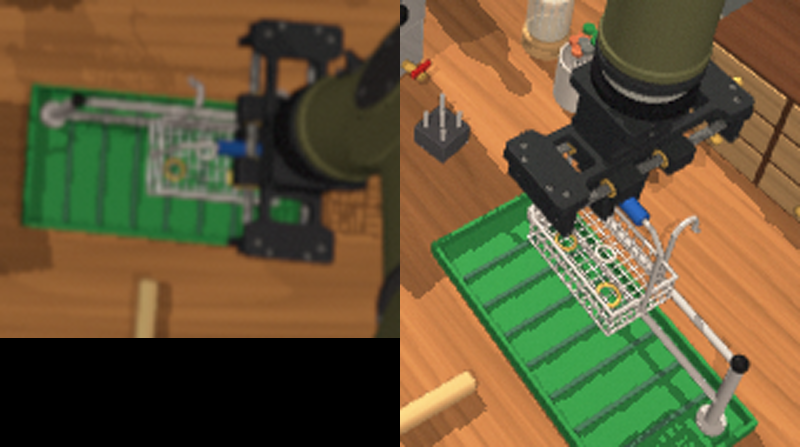

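The basket is level above the tray; the near hook crown shows at about (688,222) of the side crop. I'll check the model overlay against the hooks and rail.

```bash
python3 - <<'E'
from m import *
g=np.array([.5593,-.2576,0]);z0=.22-.0946;a=-.074;R=np.array([[np.cos(a),-np.sin(a)],[np.sin(a),np.cos(a)]])
W=lambda x,y,z:np.r_[g[:2]+R@[x,y],z0+z]
rm=np.array([.6075,-.2635])
def crop(n,x0,y0,x1,y1,k,f):
    im=cv2.resize(cv2.imread('pics/'+f)[y0:y1,x0:x1],None,fx=k,fy=k,interpolation=2)
    for i,y in enumerate((.038,-.038)):
        for P,c in((W(.049,y,.084),(0,0,255)),(W(.058,y,.055),(255,0,255)),(W(.0375,y,.04),(255,255,0))):
            u=(proj(n,P)[0]-[x0,y0]+.5)*k;cv2.circle(im,tuple(int(v) for v in u),2,c,-1)
    p=[tuple(int(v) for v in (proj(n,np.r_[rm+R@[0,y],.112])[0]-[x0,y0]+.5)*k) for y in(-.12,.12)];cv2.line(im,*p,(0,255,255),1)
    return im
A=crop("top",375,165,485,225,4,'t4.png');B=crop("side",375,255,470,370,3.7,'s4.png')
h=max(A.shape[0],B.shape[0]);c=np.zeros((h,A.shape[1]+B.shape[1],3),np.uint8);c[:A.shape[0],:A.shape[1]]=A;c[:B.shape[0],A.shape[1]:]=B;print(c.shape);cv2.imwrite('pics/c5.png',c)
E
```

```text
(426, 792, 3)
```

View pics/c5.png

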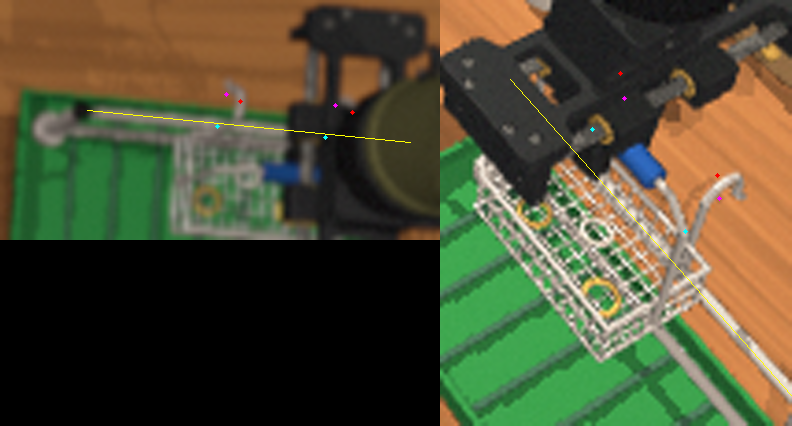

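```bash
python3 - <<'E'
from m import *
a=-.074;R=np.array([[np.cos(a),-np.sin(a)],[np.sin(a),np.cos(a)]]);g=np.array([.5593,-.2576])
# far hook (+y) in the top view; near hook (-y) in the side view: intersect at assumed heights
def loc(n,uv,h):
    X=atz(n,uv,.1254+h);return np.round(np.r_[R.T@(X[:2]-g)],4)
for h in(.086,.075,.06):print(h,'top tip',loc("top",(375+228/4-.5,165+84/4-.5),h),'side crown',loc("side",(375+288/3.7-.5,255+174/3.7-.5),h),'side tip',loc("side",(375+301/3.7-.5,255+195/3.7-.5),h))
T=cv2.imread('pics/t4.png')[:,:,::-1];S=cv2.imread('pics/s4.png')[:,:,::-1]
b=blob(S,(415,285,440,310),blue);print(b);print('grip side',loc("side",b[0],.115),loc("side",b[1],.115),loc("side",b[2],.115))
t=blob(T,(438,200,460,215),blue);print(t);print(loc("top",t[1],.115),loc("top",t[2],.115))
E
```

```text
0.086 top tip [0.0595 0.0475] side crown [ 0.053  -0.0406] side tip [ 0.0499 -0.0533]
0.075 top tip [0.0617 0.0439] side crown [ 0.06   -0.0364] side tip [ 0.0568 -0.0493]
0.06 top tip [0.0645 0.039 ] side crown [ 0.0694 -0.0307] side tip [ 0.0662 -0.0438]
(array([429.13253012, 299.12048193]), array([424.62168901, 294.4378167 ]), array([433.45039755, 303.60282284]), 83)
grip side [ 0.0016 -0.0257] [ 0.0013 -0.0136] [ 0.002  -0.0371]
(array([445.05263158, 207.73684211]), array([440.85692222, 207.26064847]), array([449.09133918, 208.19521676]), 38)
[-0.0007  0.029 ] [-0.001   0.0075]
```

```bash
python3 -m jog '[{"wx":0,"wy":0,"wz":0,"dx":-0.012,"dy":0,"dz":0,"hand":1},{"wx":0,"wy":0,"wz":0,"dx":0,"dy":0,"dz":-0.08,"hand":1},{"wx":0,"wy":0,"wz":0,"dx":0,"dy":0,"dz":-0.07,"hand":1},{"wx":0,"wy":0,"wz":0,"dx":0,"dy":0,"dz":0,"hand":1},{"wx":0,"wy":0,"wz":0,"dx":0,"dy":0,"dz":0,"hand":1}]'
python3 -m jog '[{"wx":0,"wy":0,"wz":0,"dx":0,"dy":0,"dz":-0.04,"hand":1},{"wx":0,"wy":0,"wz":0,"dx":0,"dy":0,"dz":-0.04,"hand":1},{"wx":0,"wy":0,"wz":0,"dx":0,"dy":0,"dz":0,"hand":1},{"wx":0,"wy":0,"wz":0,"dx":0,"dy":0,"dz":0,"hand":1}]'
```

```text
clock: 7.78
tool_pos: [0.556, -0.2596, 0.1835]
eef_rot: [0.732, 0.681, 0.0, -0.0]
contact_force: [0.0, 0.0, -0.7]
opening: 0.141
finger_force: 29.8
clock: 8.12
tool_pos: [0.5558, -0.2595, 0.1625]
eef_rot: [0.732, 0.681, -0.0, -0.001]
contact_force: [0.4, -0.1, -2.3]
opening: 0.142
finger_force: 29.8
```

```bash
python3 -m jog '[{"wx":0,"wy":0,"wz":0,"dx":0,"dy":0,"dz":-0.025,"hand":1},{"wx":0,"wy":0,"wz":0,"dx":0,"dy":0,"dz":-0.025,"hand":1},{"wx":0,"wy":0,"wz":0,"dx":0,"dy":0,"dz":-0.02,"hand":1},{"wx":0,"wy":0,"wz":0,"dx":0,"dy":0,"dz":0,"hand":1},{"wx":0,"wy":0,"wz":0,"dx":0,"dy":0,"dz":0,"hand":1}]'
python3 - <<'E'
from m import *
s=save('side','s6.png')[255:385,375:485];c=cv2.resize(s,None,fx=4.5,fy=4.5,interpolation=2);cv2.imwrite('pics/c6.png',c[:,:,::-1])
E
```

```text
clock: 8.53
tool_pos: [0.5558, -0.2596, 0.145]
eef_rot: [0.732, 0.681, -0.0, -0.0]
contact_force: [-0.1, 0.7, -1.7]
opening: 0.134
finger_force: 29.8
```

View pics/c6.png

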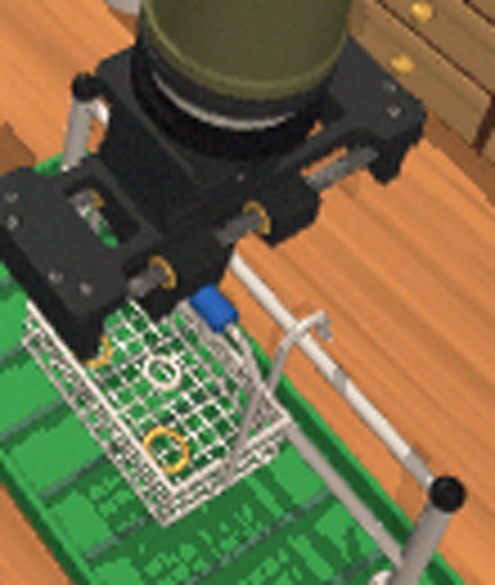

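The hook straddles the rail at about (310,325) with no contact force. I'll lower it to seat.

```bash
python3 -m jog '[{"wx":0,"wy":0,"wz":0,"dx":0,"dy":0,"dz":-0.02,"hand":1},{"wx":0,"wy":0,"wz":0,"dx":0,"dy":0,"dz":-0.02,"hand":1},{"wx":0,"wy":0,"wz":0,"dx":0,"dy":0,"dz":-0.015,"hand":1},{"wx":0,"wy":0,"wz":0,"dx":0,"dy":0,"dz":0,"hand":1},{"wx":0,"wy":0,"wz":0,"dx":0,"dy":0,"dz":0,"hand":1}]'
```

```text
clock: 9.0
tool_pos: [0.5559, -0.2597, 0.1314]
eef_rot: [0.732, 0.681, -0.0, -0.0]
contact_force: [-0.6, -0.2, -2.3]
opening: 0.138
finger_force: 29.8
```

```bash
python3 -m jog '[{"wx":0,"wy":0,"wz":0,"dx":0,"dy":0,"dz":-0.01,"hand":1},{"wx":0,"wy":0,"wz":0,"dx":0,"dy":0,"dz":0,"hand":1},{"wx":0,"wy":0,"wz":0,"dx":0,"dy":0,"dz":0,"hand":1}]'
python3 -m jog '[{"wx":0,"wy":0,"wz":0,"dx":0,"dy":0,"dz":-0.008,"hand":1},{"wx":0,"wy":0,"wz":0,"dx":0,"dy":0,"dz":0,"hand":1},{"wx":0,"wy":0,"wz":0,"dx":0,"dy":0,"dz":0,"hand":1}]'
```

```text
clock: 9.25
tool_pos: [0.5564, -0.2599, 0.1293]
eef_rot: [0.732, 0.681, 0.0, 0.0]
contact_force: [0.6, 0.2, -1.7]
opening: 0.136
finger_force: 29.7
clock: 9.5
tool_pos: [0.5566, -0.26, 0.1276]
eef_rot: [0.732, 0.681, 0.0, 0.001]
contact_force: [0.5, 0.2, 1.2]
opening: 0.136
finger_force: 29.5
```

```bash
python3 -m jog '[{"wx":0,"wy":0,"wz":0,"dx":0,"dy":0,"dz":0,"hand":0.82},{"wx":0,"wy":0,"wz":0,"dx":0,"dy":0,"dz":0,"hand":0.75},{"wx":0,"wy":0,"wz":0,"dx":0,"dy":0,"dz":0,"hand":0.65},{"wx":0,"wy":0,"wz":0,"dx":0,"dy":0,"dz":0,"hand":0.5},{"wx":0,"wy":0,"wz":0,"dx":-0.012,"dy":0,"dz":0,"hand":0.4}]'
python3 -m jog '[{"wx":0,"wy":0,"wz":0,"dx":0,"dy":0,"dz":0,"hand":0.4},{"wx":0,"wy":0,"wz":0,"dx":0,"dy":0,"dz":0,"hand":0.4},{"wx":0,"wy":0,"wz":0,"dx":0,"dy":0,"dz":0.03,"hand":0.4},{"wx":0,"wy":0,"wz":0,"dx":0,"dy":0,"dz":0.06,"hand":0.4},{"wx":0,"wy":0,"wz":0,"dx":0,"dy":0,"dz":0.1,"hand":0.4}]'
python3 -m jog '[{"wx":0,"wy":0,"wz":0,"dx":0,"dy":0,"dz":0.12,"hand":0.4},{"wx":0,"wy":0,"wz":0,"dx":0,"dy":0,"dz":0.12,"hand":0.4},{"wx":0,"wy":0,"wz":0,"dx":0,"dy":0,"dz":0.12,"hand":0.4},{"wx":0,"wy":0,"wz":0,"dx":0,"dy":0,"dz":0.12,"hand":0.4},{"wx":0,"wy":0,"wz":0,"dx":0,"dy":0,"dz":0.1,"hand":0.4}]'
python3 - <<'E'
from m import *
s=save('side','s7.png')[255:400,365:495];c=cv2.resize(s,None,fx=4,fy=4,interpolation=2);cv2.imwrite('pics/c7.png',c[:,:,::-1])
E
```

```text
clock: 9.92
tool_pos: [0.5536, -0.2595, 0.1272]
eef_rot: [0.732, 0.681, 0.0, 0.0]
contact_force: [-0.6, 0.0, -0.5]
opening: 0.447
finger_force: 0.0
clock: 10.33
tool_pos: [0.5517, -0.2589, 0.1737]
eef_rot: [0.732, 0.681, -0.001, -0.002]
contact_force: [0.5, -0.4, -0.1]
opening: 0.599
finger_force: 0.0
clock: 10.75
tool_pos: [0.5533, -0.2599, 0.3228]
eef_rot: [0.732, 0.681, 0.001, 0.001]
contact_force: [0.6, -0.0, -0.8]
opening: 0.598
finger_force: 0.0
```

View pics/c7.png

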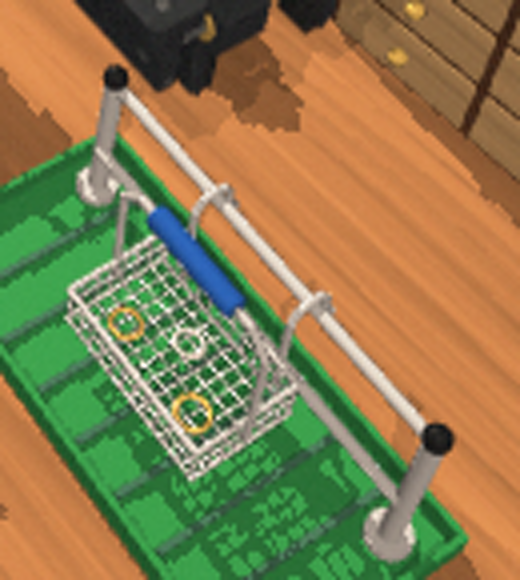

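The basket hangs released, both hooks over the rail (at about (220,195) and (317,303)), with the rings inside. Next is the lid handle.

```bash
python3 -m jog '[{"wx":0,"wy":0,"wz":0,"dx":0,"dy":0.08,"dz":0,"hand":0.4},{"wx":0,"wy":0,"wz":0,"dx":0,"dy":0.12,"dz":0,"hand":0.4},{"wx":0,"wy":0,"wz":0,"dx":-0.02,"dy":0.13,"dz":0,"hand":0.4},{"wx":0,"wy":0,"wz":0,"dx":-0.02,"dy":0.13,"dz":0,"hand":0.4},{"wx":0,"wy":0,"wz":0.02,"dx":-0.02,"dy":0.13,"dz":0,"hand":0.4}]'
python3 -m jog '[{"wx":0,"wy":0,"wz":0.02,"dx":-0.02,"dy":0.13,"dz":0,"hand":0.4},{"wx":0,"wy":0,"wz":0.02,"dx":-0.02,"dy":0.13,"dz":0,"hand":0.4},{"wx":0,"wy":0,"wz":0.02,"dx":-0.03,"dy":0.13,"dz":0,"hand":0.4},{"wx":0,"wy":0,"wz":0.02,"dx":-0.03,"dy":0.13,"dz":0,"hand":0.4},{"wx":0,"wy":0,"wz":0.015,"dx":-0.03,"dy":0.13,"dz":0,"hand":0.4}]'
python3 -m jog '[{"wx":0,"wy":0,"wz":0,"dx":-0.03,"dy":0.13,"dz":0,"hand":0.4},{"wx":0,"wy":0,"wz":0,"dx":-0.03,"dy":0.13,"dz":0,"hand":0.4},{"wx":0,"wy":0,"wz":0,"dx":-0.03,"dy":0.12,"dz":0,"hand":0.4},{"wx":0,"wy":0,"wz":0,"dx":-0.01,"dy":0.1,"dz":0,"hand":0.4},{"wx":0,"wy":0,"wz":0,"dx":0,"dy":0.06,"dz":0,"hand":0.4}]'
python3 -m jog '[{"wx":0,"wy":0,"wz":0,"dx":0,"dy":0,"dz":0,"hand":0.4},{"wx":0,"wy":0,"wz":0,"dx":0,"dy":0,"dz":0,"hand":0.4}]'
```

```text
clock: 11.22
tool_pos: [0.5376, -0.1109, 0.32]
eef_rot: [0.718, 0.696, 0.0, 0.0]
contact_force: [1.4, 0.5, -0.1]
opening: 0.6
finger_force: 0.0
clock: 11.63
tool_pos: [0.505, 0.0517, 0.3202]
eef_rot: [0.648, 0.761, 0.0, 0.0]
contact_force: [-0.9, 1.2, 1.0]
opening: 0.601
finger_force: 0.0
clock: 12.05
tool_pos: [0.4793, 0.189, 0.3201]
eef_rot: [0.647, 0.762, 0.001, -0.001]
contact_force: [0.5, 0.2, -0.7]
opening: 0.6
finger_force: 0.0
clock: 12.22
tool_pos: [0.4805, 0.1854, 0.3199]
eef_rot: [0.648, 0.761, -0.0, 0.0]
contact_force: [0.3, -1.4, 0.6]
opening: 0.6
finger_force: 0.0
```

```bash
python3 -m jog '[{"wx":0,"wy":0,"wz":0,"dx":0.002,"dy":0.1,"dz":0,"hand":0.4},{"wx":0,"wy":0,"wz":0,"dx":0,"dy":0,"dz":-0.08,"hand":0.4},{"wx":0,"wy":0,"wz":0,"dx":0,"dy":0,"dz":-0.1,"hand":0.4},{"wx":0,"wy":0,"wz":0,"dx":0,"dy":0,"dz":-0.1,"hand":0.4},{"wx":0,"wy":0,"wz":0,"dx":0,"dy":0,"dz":0,"hand":0.4}]'
python3 -m jog '[{"wx":0,"wy":0,"wz":0,"dx":0,"dy":0,"dz":-0.08,"hand":0.4},{"wx":0,"wy":0,"wz":0,"dx":0,"dy":0,"dz":-0.08,"hand":0.4},{"wx":0,"wy":0,"wz":0,"dx":0,"dy":0,"dz":-0.06,"hand":0.4},{"wx":0,"wy":0,"wz":0,"dx":0,"dy":0,"dz":0,"hand":0.4},{"wx":0,"wy":0,"wz":0,"dx":0,"dy":0,"dz":0,"hand":0.4}]'
python3 - <<'E'
from m import *
s=save('side','s8.png')[110:270,215:375];c=cv2.resize(s,None,fx=3.7,fy=3.7,interpolation=2);cv2.imwrite('pics/c8.png',c[:,:,::-1])
E
```

```text
clock: 12.63
tool_pos: [0.4789, 0.2069, 0.2462]
eef_rot: [0.65, 0.76, -0.004, -0.001]
contact_force: [0.1, -0.7, 0.1]
opening: 0.6
finger_force: 0.0
clock: 13.05
tool_pos: [0.4817, 0.209, 0.1955]
eef_rot: [0.65, 0.76, -0.0, 0.0]
contact_force: [-0.4, -0.5, 1.8]
opening: 0.603
finger_force: 0.0
```

View pics/c8.png

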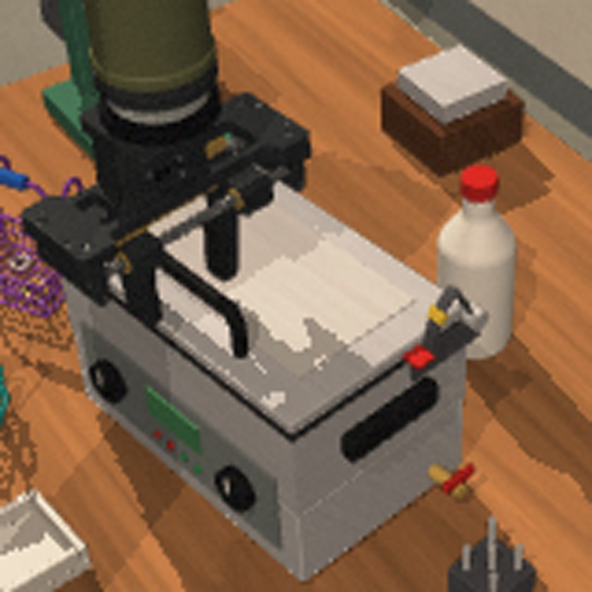

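The fingers straddle the handle bar at about (180,280). I'll close on it.

```bash
python3 -m jog '[{"wx":0,"wy":0,"wz":0,"dx":0,"dy":0,"dz":-0.008,"hand":0.8},{"wx":0,"wy":0,"wz":0,"dx":0,"dy":0,"dz":0,"hand":1},{"wx":0,"wy":0,"wz":0,"dx":0,"dy":0,"dz":0,"hand":1},{"wx":0,"wy":0,"wz":0,"dx":0,"dy":0,"dz":0,"hand":1},{"wx":0,"wy":0,"wz":0,"dx":0,"dy":0,"dz":0,"hand":1}]' 40
python3 -m jog '[{"wx":0,"wy":0,"wz":0,"dx":0,"dy":0,"dz":0,"hand":1},{"wx":0,"wy":0,"wz":0,"dx":0,"dy":0,"dz":0,"hand":1},{"wx":0,"wy":0,"wz":0,"dx":0,"dy":0,"dz":0,"hand":1},{"wx":0,"wy":0,"wz":0,"dx":0,"dy":0,"dz":0,"hand":1},{"wx":0,"wy":0,"wz":0,"dx":0,"dy":0,"dz":0,"hand":1}]'
```

```text
clock: 13.52
tool_pos: [0.4812, 0.2103, 0.193]
eef_rot: [0.649, 0.761, 0.0, 0.0]
contact_force: [0.2, -0.5, -0.6]
opening: 0.247
finger_force: 0.0
clock: 13.93
tool_pos: [0.4824, 0.2105, 0.193]
eef_rot: [0.649, 0.761, 0.001, 0.001]
contact_force: [4.8, 0.2, -0.8]
opening: 0.115
finger_force: 39.4
```

```bash
python3 -m jog '[{"wx":0,"wy":0,"wz":0,"dx":0.008,"dy":0.001,"dz":0.025,"hand":1},{"wx":0,"wy":0,"wz":0,"dx":0.008,"dy":0.001,"dz":0.025,"hand":1},{"wx":0,"wy":0,"wz":0,"dx":0.01,"dy":0.002,"dz":0.024,"hand":1},{"wx":0,"wy":0,"wz":0,"dx":0.011,"dy":0.002,"dz":0.024,"hand":1},{"wx":0,"wy":0,"wz":0,"dx":0,"dy":0,"dz":0,"hand":1}]'
python3 -m jog '[{"wx":0,"wy":0,"wz":0,"dx":0.012,"dy":0.002,"dz":0.023,"hand":1},{"wx":0,"wy":0,"wz":0,"dx":0.013,"dy":0.002,"dz":0.023,"hand":1},{"wx":0,"wy":0,"wz":0,"dx":0.014,"dy":0.002,"dz":0.022,"hand":1},{"wx":0,"wy":0,"wz":0,"dx":0.015,"dy":0.002,"dz":0.022,"hand":1},{"wx":0,"wy":0,"wz":0,"dx":0,"dy":0,"dz":0,"hand":1}]'
```

```text
clock: 14.35
tool_pos: [0.4917, 0.2119, 0.2169]
eef_rot: [0.649, 0.761, 0.001, 0.001]
contact_force: [7.2, 1.6, -12.5]
opening: 0.116
finger_force: 40.8
clock: 14.77
tool_pos: [0.5052, 0.2141, 0.2386]
eef_rot: [0.649, 0.761, 0.0, 0.0]
contact_force: [8.6, 2.7, -16.9]
opening: 0.112
finger_force: 40.9
```

```bash
python3 -m jog '[{"wx":0,"wy":0,"wz":0,"dx":0.018,"dy":0.003,"dz":0.021,"hand":1},{"wx":0,"wy":0,"wz":0,"dx":0.018,"dy":0.003,"dz":0.02,"hand":1},{"wx":0,"wy":0,"wz":0,"dx":0.02,"dy":0.003,"dz":0.019,"hand":1},{"wx":0,"wy":0,"wz":0,"dx":0.02,"dy":0.003,"dz":0.019,"hand":1},{"wx":0,"wy":0,"wz":0,"dx":0,"dy":0,"dz":0,"hand":1}]'
python3 -m jog '[{"wx":0,"wy":0,"wz":0,"dx":0.02,"dy":0.003,"dz":0.018,"hand":1},{"wx":0,"wy":0,"wz":0,"dx":0.02,"dy":0.003,"dz":0.017,"hand":1},{"wx":0,"wy":0,"wz":0,"dx":0,"dy":0,"dz":0,"hand":1},{"wx":0,"wy":0,"wz":0,"dx":0,"dy":0,"dz":0,"hand":1}]'
python3 - <<'E'
from m import *
t=save('top','t9.png')[160:270,200:340];s=save('side','s9.png')[110:260,215:375]
a=cv2.resize(t,(400,314),interpolation=2);b=cv2.resize(s,(400,375),interpolation=2)
s2=cv2.resize(s[45:105,90:140],(300,360)[::1],interpolation=2)
c=np.zeros((600,800,3),np.uint8);c[:375,400:]=b;c[:314,:400]=0;c[:360,:300]=s2
q=r.snapshot('side')[265:385,375:495];c[376:,400:624]=cv2.resize(q,(224,224),interpolation=2);cv2.imwrite('pics/c9.png',c[:,:,::-1])
E
```

```text
clock: 15.18
tool_pos: [0.5216, 0.2167, 0.2569]
eef_rot: [0.649, 0.761, -0.002, -0.001]
contact_force: [5.2, 2.6, -17.7]
opening: 0.111
finger_force: 41.0
clock: 15.52
tool_pos: [0.5303, 0.218, 0.2644]
eef_rot: [0.649, 0.761, -0.003, -0.002]
contact_force: [5.9, 3.1, -19.8]
opening: 0.106
finger_force: 41.1
```

View pics/c9.png

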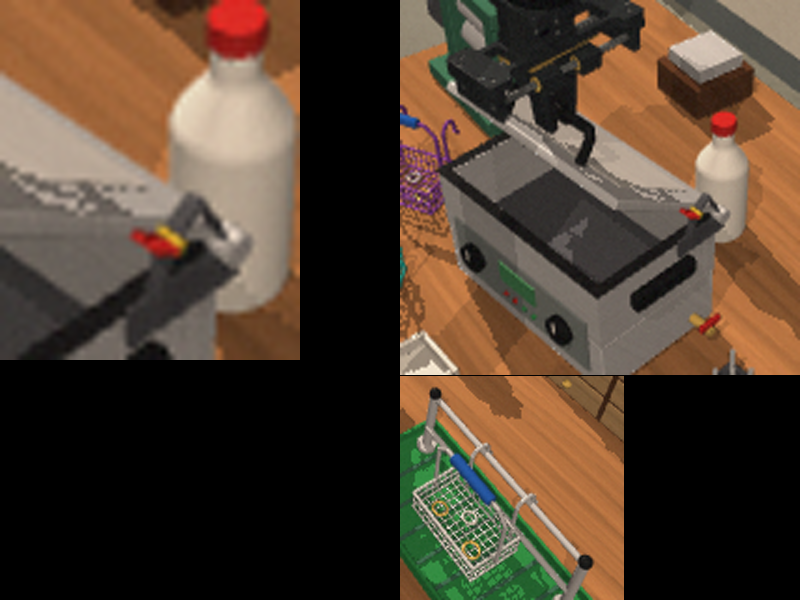

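The lid stands open; the red pointer (crop about (155,243)) is against the yellow band (about (172,240)), and the basket is still hanging. I'll check the angle numerically from the pointer.

```bash
python3 - <<'E'
from m import *
a=.155;ex=np.array([np.cos(a),np.sin(a),0]);ey=np.array([-np.sin(a),np.cos(a),0])
H=np.array([.4815,.2106,.170])+.1445*ex
def ang(uv,y):
    o,d=ray("side",uv);P=H+ey*y;k=((P-o)@ey)/(d@ey);v=o+d*k-P;return round(float(np.degrees(np.arctan2(v[2],-v@ex))),1),round(float(np.hypot(v[2],v@ex)),4)
red=lambda c:(c[...,0]>150)&(c[...,1]<70)&(c[...,2]<80)
yel=lambda c:(c[...,0]>150)&(c[...,1]>110)&(c[...,2]<70)
for f in('s0','s9'):
    f={'s0':'side0.png'}.get(f,f+'.png');S=cv2.imread('pics/'+f)[:,:,::-1]
    for nm,g in(("red",red),("yel",yel)):
        b=blob(S,(315,180,352,215),g);print(f,nm,np.round(b[0],1),b[3],[ang(b[0],y) for y in(-.135,-.139,-.143)])
E
```

```text
side0.png red [328.2 206.2] 20 [(-14.3, 0.0469), (-6.9, 0.0498), (-0.5, 0.0534)]
side0.png yel [332.7 194.8] 15 [(31.2, 0.0345), (34.6, 0.0409), (37.1, 0.0473)]
s9.png red [331.6 195.6] 8 [(27.7, 0.0376), (31.4, 0.0438), (34.2, 0.0501)]
s9.png yel [331.7 181.8] 6 [(62.2, 0.0724), (61.3, 0.0787), (60.5, 0.085)]
```

```bash
python3 -m jog '[{"wx":0,"wy":0,"wz":0,"dx":0.008,"dy":0.001,"dz":0.007,"hand":1},{"wx":0,"wy":0,"wz":0,"dx":0,"dy":0,"dz":0,"hand":1},{"wx":0,"wy":0,"wz":0,"dx":0,"dy":0,"dz":0,"hand":1},{"wx":0,"wy":0,"wz":0,"dx":0,"dy":0,"dz":0,"hand":1},{"wx":0,"wy":0,"wz":0,"dx":0,"dy":0,"dz":0,"hand":1}]'
python3 -m jog '[{"wx":0,"wy":0,"wz":0,"dx":0,"dy":0,"dz":0,"hand":1},{"wx":0,"wy":0,"wz":0,"dx":0,"dy":0,"dz":0,"hand":1},{"wx":0,"wy":0,"wz":0,"dx":0,"dy":0,"dz":0,"hand":1},{"wx":0,"wy":0,"wz":0,"dx":0,"dy":0,"dz":0,"hand":1},{"wx":0,"wy":0,"wz":0,"dx":0,"dy":0,"dz":0,"hand":1}]'
python3 -c "
from plant import r
print(r.finish_job())"
```

```text
clock: 16.08
tool_pos: [0.5318, 0.2183, 0.2656]
eef_rot: [0.649, 0.761, -0.004, -0.002]
contact_force: [5.4, 2.8, -21.3]
opening: 0.111
finger_force: 41.2
clock: 16.5
tool_pos: [0.5318, 0.2183, 0.2656]
eef_rot: [0.649, 0.761, -0.004, -0.002]
contact_force: [4.8, 2.2, -21.1]
opening: 0.106
finger_force: 41.2
the job is handed in; nothing more can be done
None
```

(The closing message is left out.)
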